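# Fit web-gap gauges to the crankshafts before bearing pressing

### The job

Make the rebuilt moped crankshafts ready for the bearing press: swing the latch of the grey gauge case fully down and then open its lid wide, and put one gauge from the case into every crankshaft on the bench, blade down in the gap between its two webs, upright, centred over the shaft and fully home so that its flange rests on the rims of both webs. Leave the spare gauges standing in their slots, then shut the lid completely and swing the latch back up over it, never moving the latch up while the lid is open. Do not knock over the bottle or the spray can.

Things in the scene. Friction and masses are not known exactly. Their poses are not given: they have to be found in the camera images.
- case: Grey steel gauge case fixed to the bench, 130 mm deep (its x), 216 mm wide (y), 90 mm high without the lid, walls 5 mm. Origin: centre of its underside. Latch and pull tab are on its -x side (towards the robot), the hinge on its +x side.
- case_rack (a point): Middle of the top of the wooden rack inside the case, 45 mm above the bench, axes as the case's. It has four slots (34 mm along x, 8.4 mm along y) at y = -69, -23, +23 and +69 mm, each holding one gauge upright with its flange resting on the rack.
- case_lid (a joint): Angle of the lid about its hinge (along the case's y): 0 shut, grows as it opens upward, 1.85 at its stop. A stiff hinge: it stays where it is left; about 5 N at the pull tab moves it. The lid is 12 mm thick.
- lid_tab (a point): Grip point of the lid's black pull tab, which juts 36 mm from the lid's front edge, 22 mm wide (case's y), 9 mm thick. The point is 26 mm out from the edge and moves with the lid; shut, it is 96 mm above the bench. The tab can be pinched across its width from above at any lid angle and turns between the fingers.
- lid_hinge (a point): Point on the lid's hinge axis (along the case's y), 90 mm above the bench, straight behind the pull tab; fixed to the case. Shut, the tab's grip point lies 156 mm to the case's -x and 6 mm above it; it circles this point.
- case_latch (a joint): Angle of the steel latch lever about its pivot (along the case's y): 0 upright, its hook over the catch on the lid's front edge, holding the lid shut; grows as it swings out and down towards the case's -x; 1.3 at its stop. It stays where it is put; about 3 N at the finger bar moves it. It starts at 0 to 0.06.
- latch_bar (a point): Centre of the latch's finger bar, a round bar 26 mm long (case's y), 10 mm thick, that moves with the latch. Latched, it is 97 mm above the bench and 29 mm out from the case's front. It can be pinched by its two ends from above and turns between the fingers.
- latch_pivot (a point): Point on the latch's pivot axis (along the case's y), 45 mm above the bench, 7 mm out from the case's front; fixed to the case. With the latch at 0 the finger bar's centre lies 22 mm to the case's -x and 52 mm above it; it circles this point.
- gauge1_mid (a point): Steel web-gap gauge (four alike), 74 mm tall, 0.15 kg, upright. From below: blade 30 mm wide (its x), 6 mm thick (y), 34 mm long; flange 34 x 28 x 6 mm; flat grip plate 26 mm wide (x), 8 mm thick (y), 34 mm tall. The point is in mid flange: blade foot 37 mm below it, flange underside 3 mm below, grip plate 3 to 37 mm above. Starts in a slot of the case.
- gauge2_mid (a point): Steel web-gap gauge (four alike), 74 mm tall, 0.15 kg, upright. From below: blade 30 mm wide (its x), 6 mm thick (y), 34 mm long; flange 34 x 28 x 6 mm; flat grip plate 26 mm wide (x), 8 mm thick (y), 34 mm tall. The point is in mid flange: blade foot 37 mm below it, flange underside 3 mm below, grip plate 3 to 37 mm above. Starts in a slot of the case.
- gauge3_mid (a point): Steel web-gap gauge (four alike), 74 mm tall, 0.15 kg, upright. From below: blade 30 mm wide (its x), 6 mm thick (y), 34 mm long; flange 34 x 28 x 6 mm; flat grip plate 26 mm wide (x), 8 mm thick (y), 34 mm tall. The point is in mid flange: blade foot 37 mm below it, flange underside 3 mm below, grip plate 3 to 37 mm above. Starts in a slot of the case.
- gauge4_mid (a point): Steel web-gap gauge (four alike), 74 mm tall, 0.15 kg, upright. From below: blade 30 mm wide (its x), 6 mm thick (y), 34 mm long; flange 34 x 28 x 6 mm; flat grip plate 26 mm wide (x), 8 mm thick (y), 34 mm tall. The point is in mid flange: blade foot 37 mm below it, flange underside 3 mm below, grip plate 3 to 37 mm above. Starts in a slot of the case.
- crankA_top (a point): Crankshaft lying level in a stand that is loose on the bench (1.9 kg in all; two or three of A, B, C are present). Two round webs, 80 mm across, face each other over an 8 mm gap. The point: middle of the gap, level with the rims' tops, 115 mm above the bench; y along the shaft (across the gap), x along the gap, z up.
- crankA: The same crankshaft's stand; origin under the point above, axes alike. Webs 14 mm thick, their gap-side rim edges chamfered 3 mm; gap clear from above 42 mm deep within 17 mm of its middle along x. A connecting rod droops out of it to +x. It reaches 77 mm either way along y, 42 mm to -x, 90 mm to +x.
- crankB_top (a point): Crankshaft lying level in a stand that is loose on the bench (1.9 kg in all; two or three of A, B, C are present). Two round webs, 80 mm across, face each other over an 8 mm gap. The point: middle of the gap, level with the rims' tops, 115 mm above the bench; y along the shaft (across the gap), x along the gap, z up.
- crankB: The same crankshaft's stand; origin under the point above, axes alike. Webs 14 mm thick, their gap-side rim edges chamfered 3 mm; gap clear from above 42 mm deep within 17 mm of its middle along x. A connecting rod droops out of it to +x. It reaches 77 mm either way along y, 42 mm to -x, 90 mm to +x.
- crankC_top (a point): Crankshaft lying level in a stand that is loose on the bench (1.9 kg in all; two or three of A, B, C are present). Two round webs, 80 mm across, face each other over an 8 mm gap. The point: middle of the gap, level with the rims' tops, 115 mm above the bench; y along the shaft (across the gap), x along the gap, z up.
- crankC: The same crankshaft's stand; origin under the point above, axes alike. Webs 14 mm thick, their gap-side rim edges chamfered 3 mm; gap clear from above 42 mm deep within 17 mm of its middle along x. A connecting rod droops out of it to +x. It reaches 77 mm either way along y, 42 mm to -x, 90 mm to +x.
- beer_bottle: Brown glass bottle, 62 mm across and 230 mm tall, standing on the bench; origin at its foot. Not part of the job.
- spray_can: White and red spray can, 64 mm across and 180 mm tall, standing on the bench; origin at its foot. Not part of the job.
Not all that is in view belongs to the job. Leave any pink or yellow look-alike of the crankC alone.

How it is judged:
By the outcome, as a careful person would: the job done as asked, in the order asked, and still so for the second after the job is handed in, with the robot touching nothing.
Of crankA, crankB, crankC only 2 to 3 are there at a start; the rules pass over those that are not, and their reading is None.
At some moment in a run one of crankA, crankB, crankC may be knocked a few centimetres aside while the robot is not near it.
It also fails if it takes over 210 s, if anything falls off the work surface, if the arm or the gripper's body presses on something with over 40 N, if the wrist force passes 120 N, or if a joint passes its speed limit or range.

### The arm

A 6-joint arm with a two-finger parallel gripper is mounted at the origin on the work surface. World frame = base frame: x ahead of the robot, y to its left, z up, the work surface at z = 0. Lengths are in m, angles in rad, forces in N, time in s.
With the tool pointing down it reaches from about 0.2 to 0.875 m from the base axis. Payload 3.4 kg.
Tool frame: the origin (TCP) lies at the very end of the fingers, on their centre line; the grasp point (between the pads) lies 19 mm behind it (robot.pinch_z is the z of the grasp point in the tool frame, in m); z points along the fingers, y is the line along which they close (so a half turn about z gives the same grasp; the last joint's range is limited). The gripper opens to 94 mm and grips with 3 to 60 N. Pads are 16 mm wide; open, the fingers measure 119 mm over their backs; the gripper's body (75 mm by 177 mm) begins 78 mm behind the grasp point.
Start: joints at [1.121, 0.276, 1.505, -0, 1.361, -0.121], TCP at [0.186, 0.544, 0.205] pointing down, gripper open.
Joint ranges: [-2.89, 2.89], [-0.75, 2.08], [0.22, 2.7], [-1.18, 4.32], [0.11, 2.71], [-2.7, 2.7]. Speed limits (rad/s): [2.57, 2.57, 3.14, 3.14, 3.14, 3.14].

### API

Orientations are given as a unit quaternion [w, x, y, z].
In Python, from cell import monitor, viewer, robot gives the robot as it stands.
- The arm moves only by the shell command python3 -m creep 'ROWS'. ROWS is JSON, a list that holds one entry, the list of rows, each a list of 7 numbers: the shift along the tool's x, y, z in cm, then the turn, a rotation vector about the tool's x, y, z in degrees, then the closure in counts, from 0 (fully open) to 255 (shut). A call has 1 to 20 rows; each row is the pose to reach, as a shift and turn from the pose commanded when the call began, along the tool's axes at that moment; what a row does not reach only later rows make up. A row lasts 1/8 s, in which the tool goes at most 62.5 mm and 10.7 degrees, less where a joint would pass 70% of its speed; a pose out of reach is approached as far as the arm can. A call with a gripper value outside its range is refused whole. The fingers move at their own pace and stop on an object; the grip force is fixed at half the most. Time passes only in rows, so rows that repeat a pose let the fingers close. It gives the time, the measured TCP pose, the force, the opening and the grip force at its end, in the units of the state.
- monitor.get_obs(): the state, without advancing time (a new reading comes with each control period).
- viewer.camera(name): name is "scene" or "top"; returns a dict with "frame" (400x640x3 uint8, red, green, blue), "fx", "fy", "cx", "cy" (pixels), "R" (3x3) and "t" (3): a world point X has camera coordinates R X + t. Camera axes: x right, y down, z forward; pixel columns grow to the right and rows downward; lengths in m; the calibration is good to about 2 mm. A picture is of the moment at which its call begins. There is no depth.
- robot.close_job(): hands the job in; it is judged then, once.
The state is a dict: "clock": time; "joint_positions": joint angles; "qvel": joint speeds; "joint_efforts": joint torques, N m; "ee_pos": TCP position; "ee_rot": TCP orientation; "contact_force": force on the tool from outside, world axes, zero at the start; "wrist_torque": the same for the moment, N m; "opening": opening from 0.0 (shut) to 1.0 (fully open); "gripper_force": force on a finger pad.
Only numpy, scipy, OpenCV 4.12 (cv2) and the standard library are available. Lean on these libraries where they do the work, as an engineer would, in place of code of your own. Each camera call takes 0.05 s, during which the arm holds its last target. There are 200 camera calls.

## Working session

There is one attempt and no reset: what is moved stays moved. The work goes in short steps, Python scripts to look and compute and a shell command to move; the robot and the scene stay as the last step left them, time stands still between calls to the robot, and variables do not carry over. Pictures are saved under pics/ and viewed, at most 14 in all, crops included, and the job is handed in when it is done.

```bash
mkdir -p pics; ls; cat > h.py <<'E'
import cv2,numpy as np
from scipy.spatial.transform import Rotation as Ro
from cell import monitor,viewer,robot
def cam(n):
    c=viewer.camera(n);c['R']=np.array(c['R']);c['t']=np.array(c['t']);return c
def save(c,f,crop=None,s=1):
    im=c['frame'][:,:,::-1]
    if crop: im=im[crop[1]:crop[3],crop[0]:crop[2]]
    cv2.imwrite('pics/'+f,cv2.resize(im,None,fx=s,fy=s,interpolation=cv2.INTER_CUBIC))
def ray(c,u,v,z):
    d=c['R'].T@np.array([(u-c['cx'])/c['fx'],(v-c['cy'])/c['fy'],1]);o=-c['R'].T@c['t']
    return o+d*(z-o[2])/d[2]
def proj(c,X):
    p=np.atleast_2d(X)@c['R'].T+c['t'];return np.c_[c['fx']*p[:,0]/p[:,2]+c['cx'],c['fy']*p[:,1]/p[:,2]+c['cy']]
def st():
    o=monitor.get_obs();q=o['ee_rot'];R=Ro.from_quat([q[1],q[2],q[3],q[0]])
    return o,np.array(o['ee_pos']),R
def go(p,yaw=None):
    """cm shift in tool axes to world p; and turn (deg rotvec, tool axes) so tool points down with finger axis y at world yaw"""
    o,x,R=st();print('shift cm',np.round(R.inv().apply(np.array(p)-x)*100,2),end=' ')
    if yaw is not None:
        best=None
        for k in (0,np.pi):
            y=np.array([np.cos(yaw+k),np.sin(yaw+k),0]);z=np.array([0,0,-1.]);T=Ro.from_matrix(np.c_[np.cross(y,z),y,z])
            r=(R.inv()*T).as_rotvec(degrees=True)
            if best is None or np.linalg.norm(r)<np.linalg.norm(best): best=r
        print('turn',np.round(best,2),end=' ')
    print('at',np.round(x,4),'t',round(o['clock'],2))
E
python3 - <<'E'
from h import *
a=cam('scene');b=cam('top');save(a,'s0.png',s=1.25);save(b,'t0.png',s=1.25)
for c in(a,b):print(-c['R'].T@c['t'],c['fx'],c['R'][2])
o,x,R=st();print(R.as_matrix().round(3),robot.pinch_z,o)
E
```

```text
pics
[ 1.37554747 -0.81018831  0.88406596] 450.9416404320762 [-0.59330572  0.56783941 -0.57056702]
[ 0.39812136 -0.03493773  1.52577997] 494.7101546746133 [ 0.11087856  0.01410415 -0.99373388]
[[-0.946  0.323 -0.001]
 [ 0.323  0.946 -0.001]
 [ 0.    -0.002 -1.   ]] -0.0188 {'clock': 0.1, 'joint_positions': array([ 1.12098524e+00,  2.76486607e-01,  1.50592699e+00, -2.49222390e-05,
        1.36070000e+00, -1.21016123e-01]), 'qvel': array([-8.07654280e-04, -2.83450670e-03, -1.94668732e-03,  8.45367747e-04,
       -2.20012326e-03,  8.51458065e-05]), 'joint_efforts': array([ 1.97352609e-03, -4.05454838e+01, -2.37779868e+01,  7.03123701e-02,
        2.99105246e-02, -2.42199400e-05]), 'ee_pos': array([0.18548436, 0.54376051, 0.20474868]), 'ee_rot': array([-2.02422145e-04,  1.63655344e-01,  9.86517283e-01, -7.33138546e-04]), 'contact_force': array([0.03899275, 0.67977306, 0.10490116]), 'wrist_torque': array([ 0.00806743, -0.01608399,  0.00935748]), 'gripper_force': 0.0, 'opening': 1.0013511818240246}
```

View pics/s0.png

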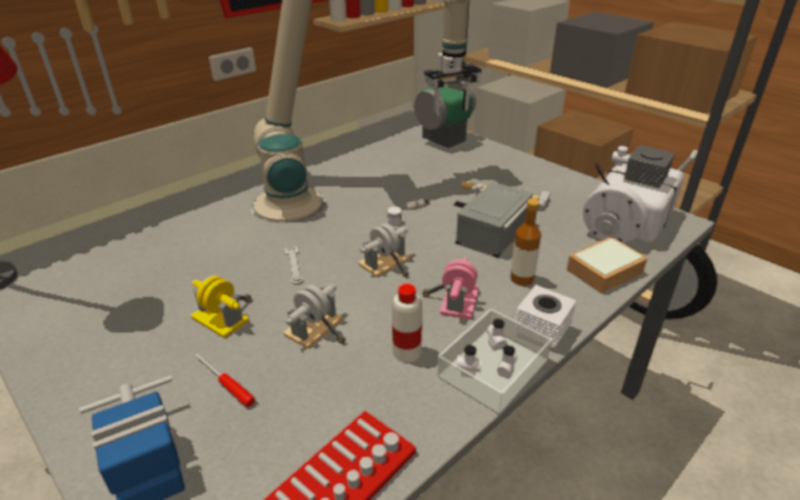

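View pics/t0.png

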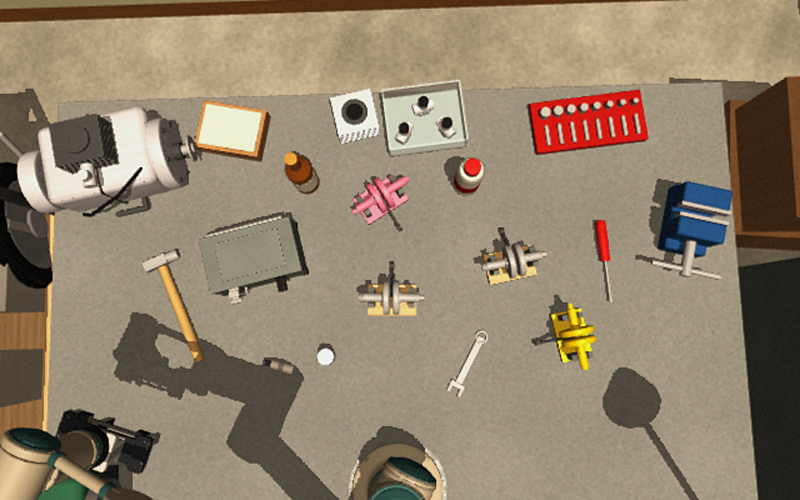

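The pictures show two grey cranks, at top (390,297) and (515,260). The pink one at (380,198) and the yellow one at (572,335) are look-alikes to leave alone. The case is at (253,255), with two protrusions on its front at (236,295) and (282,284). I'll confirm with enlarged crops.

```bash
python3 - <<'E'
from h import *
b=cam('top')
im=b['frame'][:,:,::-1]
A=cv2.resize(im[160:250,150:255],None,fx=5,fy=5,interpolation=cv2.INTER_CUBIC)
B=cv2.resize(im[175:260,280:450],None,fx=4.6,fy=4.6,interpolation=cv2.INTER_CUBIC)
cv2.imwrite('pics/c1.png',A);cv2.imwrite('pics/c2.png',B)
E
```

```text
(no output)
```

View pics/c1.png

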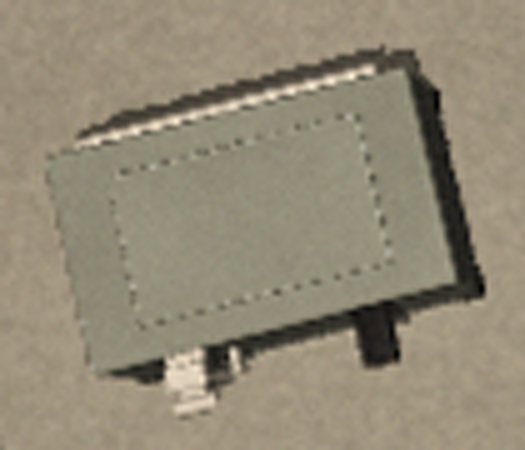

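View pics/c2.png

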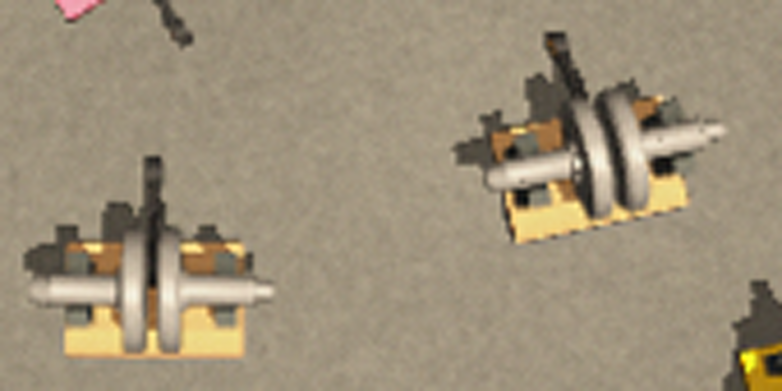

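c1 shows the case lid with corners at crop (47,155), (408,68), (462,283) and (95,373), the latch bar at (195,405) and the tab at (378,340). c2 shows the two grey cranks with shaft ends at (30,291)/(272,291) and (490,178)/(724,130), rods to +x, and no pink or yellow on them, so they fit the description.

```bash
python3 - <<'E'
from h import *
b=cam('top')
f=lambda p,z:ray(b,p[0]/5+150-.4,p[1]/5+160-.4,z)[:2]
g=lambda p,z:ray(b,p[0]/4.6+280-.4,p[1]/4.6+175-.4,z)[:2]
C=[f(p,.102) for p in((47,155),(408,68),(462,283),(95,373))]
print('corners',np.round(C,4),'ctr',np.mean(C,0))
w1=C[0]-C[1];w2=C[3]-C[2];d=[C[1]-C[2],C[0]-C[3]]
for v in(w1,w2):print('yaw(y axis)',np.degrees(np.arctan2(-v[0],v[1])),np.linalg.norm(v))
for v in d:print('yaw x',np.degrees(np.arctan2(v[1],v[0])),np.linalg.norm(v))
print('tab',f((378,350),.1),'bar',f((195,408),.1))
for e in(((30,291),(272,291)),((490,178),(724,130))):
    E=[g(p,.077) for p in e];v=E[0]-E[1];print('crank',np.mean(E,0),np.degrees(np.arctan2(-v[0],v[1])),np.linalg.norm(v))
E
```

```text
corners [[0.6005 0.4477]
 [0.6462 0.2361]
 [0.5193 0.2054]
 [0.4726 0.4184]] ctr [0.55965737 0.32693157]
yaw(y axis) 12.180615178663032 0.21647697012033892
yaw(y axis) 12.361958575228789 0.21805324734681153
yaw x 13.604241907125697 0.1305502474357015
yaw x 12.909113820872545 0.13121070227775225
tab [0.48187541 0.25474161] bar [0.45106844 0.36085099]
crank [0.45259812 0.00380315] -1.43488941461413 0.15385170306990384
crank [ 0.53246941 -0.28907182] 10.140785940813318 0.1524699002508179
```

```bash
cat >> h.py <<'E'
CC=np.array([.5597,.327]);CY=np.radians(12.5)
def L(x,y,z,c=CC,a=CY):
    return np.array([c[0]+x*np.cos(a)-y*np.sin(a),c[1]+x*np.sin(a)+y*np.cos(a),z])
E
python3 - <<'E'
from h import *
b=cam('top')
print('bottle',ray(b,291/1.25,157/1.25,.23),'can',ray(b,473/1.25,162/1.25,.18),'white cyl',ray(b,325/1.25,355/1.25,.05))
go(L(-.097,.0566,.16),CY+np.pi/2);go(L(-.097,.0566,.078),CY+np.pi/2)
E
```

```text
bottle [0.75342221 0.20679723 0.23      ] can [ 0.74401838 -0.18915782  0.18      ] white cyl [0.32156035 0.16242412 0.05      ]
shift cm [-31.19  -8.66   4.51] turn [-4.000e-02 -2.000e-02 -3.134e+01] at [0.1856 0.544  0.2051] t 0.25
shift cm [-31.19  -8.66  12.71] turn [-4.000e-02 -2.000e-02 -3.134e+01] at [0.1856 0.544  0.2051] t 0.25
```

```bash
python3 -m creep '[[[-31.2,-8.7,4.5,0,0,-31.3,0],[-31.2,-8.7,4.5,0,0,-31.3,0],[-31.2,-8.7,4.5,0,0,-31.3,0],[-31.2,-8.7,4.5,0,0,-31.3,0],[-31.2,-8.7,4.5,0,0,-31.3,0],[-31.2,-8.7,4.5,0,0,-31.3,0],[-31.2,-8.7,4.5,0,0,-31.3,0],[-31.2,-8.7,4.5,0,0,-31.3,0],[-31.2,-8.7,4.5,0,0,-31.3,0],[-31.2,-8.7,8,0,0,-31.3,120],[-31.2,-8.7,10,0,0,-31.3,120],[-31.2,-8.7,12.7,0,0,-31.3,120],[-31.2,-8.7,12.7,0,0,-31.3,120],[-31.2,-8.7,12.7,0,0,-31.3,120],[-31.2,-8.7,12.7,0,0,-31.3,120],[-31.2,-8.7,12.7,0,0,-31.3,120]]]'
python3 - <<'E'
from h import *
a=cam('scene');b=cam('top')
im=np.hstack([cv2.resize(c['frame'][y:y+100,x:x+100,::-1],None,fx=4,fy=4,interpolation=cv2.INTER_CUBIC) for c,x,y in((a,340,120),(b,150,150))])
cv2.imwrite('pics/d1.png',im);go(L(-.097,.0566,.078),CY+np.pi/2)
E
```

```text
clock: 2.25
ee_pos: [0.4534, 0.3616, 0.0795]
ee_rot: [0.001, -0.109, 0.994, 0.0]
contact_force: [-1.1, -0.0, 0.1]
opening: 0.526
gripper_force: 0.0
shift cm [0.04 0.   0.11] turn [ 0.02  0.06 -0.04] at [0.4532 0.3613 0.0791] t 2.35
```

View pics/d1.png

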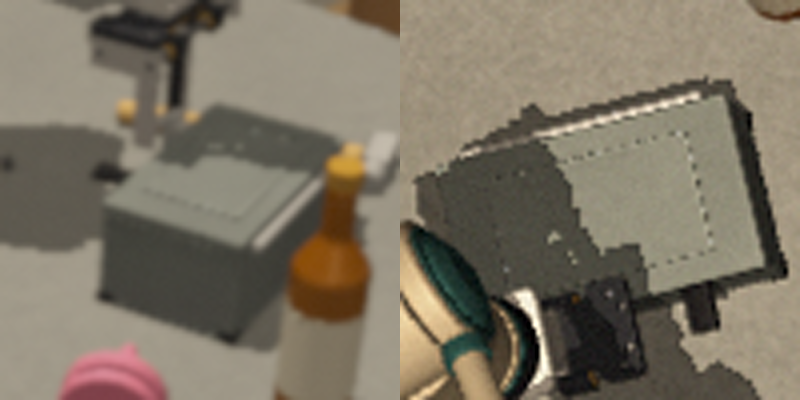

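d1 shows the fingers straddling the latch at scene crop (150,110), just in front of the case. I'll close on the bar.

```bash
python3 -m creep '[[[0,0,0,0,0,0,255],[0,0,0,0,0,0,255],[0,0,0,0,0,0,255],[0,0,0,0,0,0,255],[0,0,0,0,0,0,255],[0,0,0,0,0,0,255]]]'
python3 - <<'E'
from h import *
# arc of bar about pivot relative to angle a0, tool axes (cm)
o,x,R=st()
P=L(-.072,.0566,.045)
f=lambda a:L(-.072-.0565*np.sin(a+.4),.0566,.045+.0565*np.cos(a+.4))
for a in np.arange(.1,1.45,.15):print(round(a,2),np.round(R.inv().apply(f(a)-f(.03))*100,1))
E
```

```text
clock: 3.1
ee_pos: [0.4531, 0.36, 0.0785]
ee_rot: [0.0, -0.109, 0.994, -0.001]
contact_force: [1.8, -5.5, 1.6]
opening: 0.268
gripper_force: 30.0
0.1 [0.4 0.  0.2]
0.25 [1.1 0.  0.6]
0.4 [1.7 0.  1.2]
0.55 [2.2 0.  1.8]
0.7 [2.7 0.  2.6]
0.85 [3.  0.  3.4]
1.0 [3.2 0.  4.2]
1.15 [3.3 0.  5. ]
1.3 [3.2 0.  5.9]
```

```bash
python3 -m creep '[[[0.4,0.1,0.2,0,0,0,255],[1.1,0.1,0.6,0,0,0,255],[1.7,0.1,1.2,0,0,0,255],[2.2,0.1,1.8,0,0,0,255],[2.7,0.1,2.6,0,0,0,255],[3.0,0.1,3.4,0,0,0,255],[3.2,0.1,4.2,0,0,0,255],[3.3,0.1,5.0,0,0,0,255],[3.2,0.1,6.0,0,0,0,255],[3.2,0.1,6.1,0,0,0,255],[3.2,0.1,6.1,0,0,0,255]]]'
```

```text
clock: 4.47
ee_pos: [0.4203, 0.3525, 0.0168]
ee_rot: [-0.002, -0.109, 0.994, -0.002]
contact_force: [-0.6, -8.0, 1.3]
opening: 0.268
gripper_force: 30.0
```

```bash
python3 -m creep '[[[0,0,0,0,0,0,130],[0,0,0,0,0,0,130],[0,0,0,0,0,0,130],[0,0,-6,0,0,0,130],[0,0,-12,0,0,0,130],[0,0,-14,0,0,0,130],[0,0,-14,0,0,0,130],[0,0,-14,0,0,0,130]]]'
python3 - <<'E'
from h import *
a=cam('scene');save(a,'e1.png',(330,110,470,220),4)
go(L(-.091,-.0537,.16),CY+np.pi/2);go(L(-.091,-.0537,.077),CY+np.pi/2)
E
```

```text
clock: 5.48
ee_pos: [0.4206, 0.3549, 0.1562]
ee_rot: [-0.001, -0.109, 0.994, -0.0]
contact_force: [-0.9, 0.9, -0.1]
opening: 0.487
gripper_force: 0.0
shift cm [ -3.9  -11.09  -0.42] turn [-0.05 -0.16 -0.03] at [0.4204 0.3548 0.1558] t 5.53
shift cm [ -3.93 -11.09   7.88] turn [-0.05 -0.16 -0.03] at [0.4204 0.3548 0.1558] t 5.53
```

```bash
python3 -m creep '[[[-3.9,-11.1,0,0,0,0,130],[-3.9,-11.1,0,0,0,0,130],[-3.9,-11.1,0,0,0,0,130],[-3.9,-11.1,0,0,0,0,130],[-3.9,-11.1,4,0,0,0,130],[-3.9,-11.1,7.9,0,0,0,130],[-3.9,-11.1,7.9,0,0,0,130],[-3.9,-11.1,7.9,0,0,0,255],[-3.9,-11.1,7.9,0,0,0,255],[-3.9,-11.1,7.9,0,0,0,255],[-3.9,-11.1,7.9,0,0,0,255],[-3.9,-11.1,7.9,0,0,0,255]]]'
python3 - <<'E'
from h import *
o,x,R=st()
r=np.hypot(.156,.006);a0=np.arctan2(.006,.156)
f=lambda a:L(.065-r*np.cos(a+a0),-.0537,.090+r*np.sin(a+a0))
go(f(0)-[0,0,.019])
for a in np.r_[np.arange(.2,1.8,.2),1.7,1.75,1.8]:print(round(a,2),np.round(R.inv().apply(f(a)-f(0))*100,1),np.round(f(a),3))
E
```

```text
clock: 7.02
ee_pos: [0.4848, 0.2543, 0.08]
ee_rot: [0.002, -0.109, 0.994, -0.001]
contact_force: [0.9, -4.6, 6.2]
opening: 0.23
gripper_force: 30.0
shift cm [0.22 0.11 0.3 ] at [0.4848 0.2543 0.08  ] t 7.03
0.2 [-0.4 -0.  -3.1] [0.487 0.256 0.127]
0.4 [-1.5 -0.  -6. ] [0.497 0.258 0.156]
0.6 [-3.1 -0.  -8.7] [0.512 0.262 0.183]
0.8 [ -5.2  -0.  -11. ] [0.533 0.266 0.206]
1.0 [ -7.7  -0.  -12.8] [0.557 0.271 0.225]
1.2 [-10.5  -0.  -14.1] [0.585 0.278 0.238]
1.4 [-13.6  -0.  -14.8] [0.615 0.284 0.245]
1.6 [-16.7  -0.  -14.9] [0.645 0.291 0.246]
1.7 [-18.2  -0.  -14.7] [0.66  0.294 0.244]
1.75 [-19.   -0.  -14.6] [0.668 0.296 0.242]
1.8 [-19.8  -0.  -14.4] [0.675 0.298 0.241]
```

View pics/e1.png

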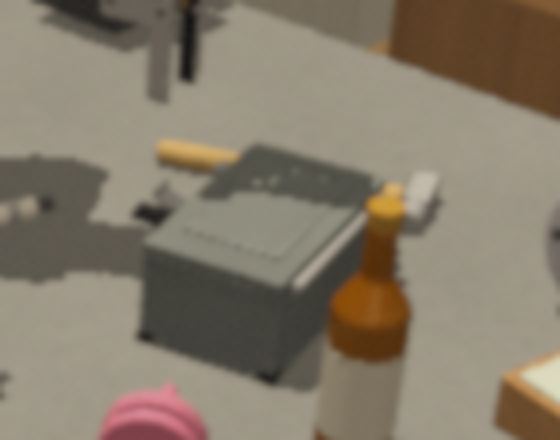

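e1 shows the latch swung down at (165,195). The fingers now hold the tab (opening 21.6 mm), so I'll open the lid along its arc.

```bash
python3 -m creep '[[[-0.1,0,-1.5,0,0,0,255],[-0.4,0,-3.1,0,0,0,255],[-1.5,0,-6,0,0,0,255],[-3.1,0,-8.7,0,0,0,255],[-5.2,0,-11,0,0,0,255],[-7.7,0,-12.8,0,0,0,255],[-10.5,0,-14.1,0,0,0,255],[-13.6,0,-14.8,0,0,0,255],[-16.7,0,-14.9,0,0,0,255],[-18.2,0,-14.7,0,0,0,255],[-19.4,0,-14.5,0,0,0,255],[-19.8,0,-14.4,0,0,0,255],[-19.8,0,-14.4,0,0,0,255],[-19.8,0,-14.4,0,0,0,255]]]'
```

```text
clock: 8.78
ee_pos: [0.6763, 0.2985, 0.2224]
ee_rot: [-0.0, -0.109, 0.994, 0.001]
contact_force: [-0.1, -0.1, -0.3]
opening: 0.004
gripper_force: 0.0
```

```bash
python3 - <<'E'
from h import *
a=cam('scene');b=cam('top')
im=np.hstack([cv2.resize(c['frame'][y:y+125,x:x+125,::-1],None,fx=3.2,fy=3.2,interpolation=cv2.INTER_CUBIC) for c,x,y in((a,335,90),(b,150,125))])
cv2.imwrite('pics/f1.png',im)
E
```

```text
(no output)
```

View pics/f1.png

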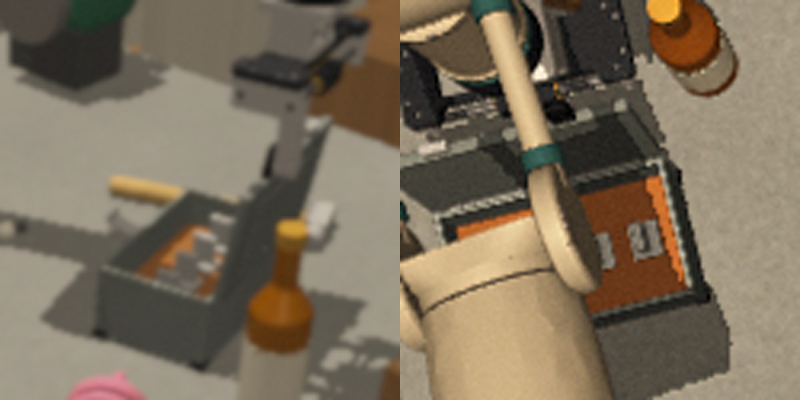

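f1 shows the lid open, leaning back past upright, with the gauges visible. The fingers have slipped off the tab near the end, so I'll back straight up and then check the lid angle.

```bash
python3 -m creep '[[[0,0,-4,0,0,0,255],[0,0,-9,0,0,0,255],[0,0,-9,0,0,0,255],[6,0,-9,0,0,0,255],[12,0,-9,0,0,0,174],[18,0,-9,0,0,0,174],[24,0,-9,0,0,0,174],[30,0,-9,0,0,0,174],[30,0,-9,0,0,0,174],[30,0,-9,0,0,0,174],[30,0,-9,0,0,0,174]]]'
python3 - <<'E'
from h import *
a=cam('scene');b=cam('top')
A=cv2.resize(a['frame'][90:215,335:460,::-1],None,fx=3.2,fy=3.2,interpolation=cv2.INTER_CUBIC)
B=cv2.resize(b['frame'][125:250,150:275,::-1],None,fx=3.2,fy=3.2,interpolation=cv2.INTER_CUBIC)
# lid tip predictions: front top edge corners for different angles
for an,col in((1.6,(0,0,255)),(1.7,(0,255,0)),(1.8,(255,0,0))):
    P=[L(.065-.130*np.cos(an)-.0*np.sin(an),y,.09+.130*np.sin(an)) for y in(-.108,.108)]
    for im,c,u,v in((A,a,335,90),(B,b,150,125)):
        q=((proj(c,P)-[u,v]+.5)*3.2).astype(int);cv2.line(im,tuple(map(int,q[0])),tuple(map(int,q[1])),col,1)
G=[L(0,y,.085) for y in(-.069,-.023,.023,.069)]
for q in (proj(b,G)-[150,125]+.5)*3.2:cv2.circle(B,tuple(int(k) for k in q),2,(255,0,255),-1)
cv2.imwrite('pics/f2.png',np.hstack([A,B]))
E
```

```text
clock: 10.25
ee_pos: [0.3851, 0.2335, 0.312]
ee_rot: [-0.0, -0.108, 0.994, -0.0]
contact_force: [0.7, 0.8, 0.3]
opening: 0.32
gripper_force: 0.0
```

View pics/f2.png

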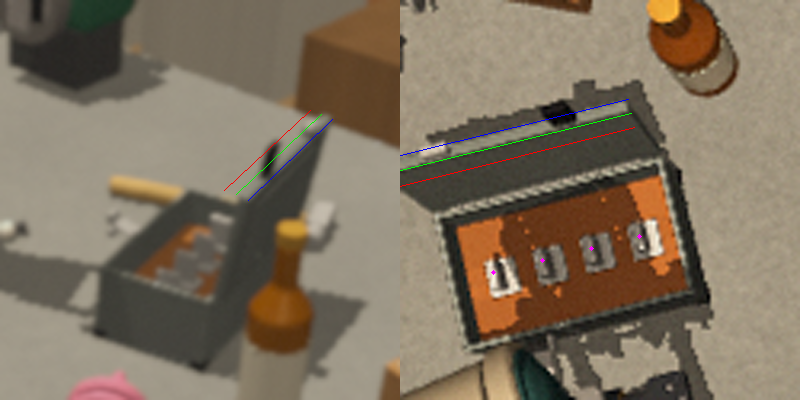

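f2 shows the lid at about 1.75–1.8 rad, wide open. The predicted plate tops sit about 5 mm off the gauges, which are at crop (501,272), (549,263), (597,250) and (646,238), so I'll measure them in an enlarged crop.

```bash
python3 - <<'E'
from h import *
b=cam('top');f=b['frame'][:,:,::-1]
A=cv2.resize(f[190:225,172:237],None,fx=12,fy=8.5,interpolation=cv2.INTER_CUBIC)
A=cv2.resize(f[188:225,172:238],None,fx=12,fy=12,interpolation=cv2.INTER_CUBIC)
cv2.imwrite('pics/g1.png',A)
E
```

```text
(no output)
```

View pics/g1.png

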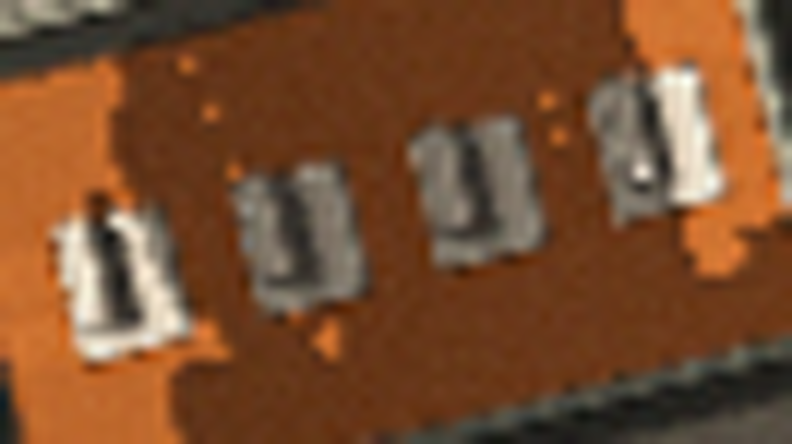

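g1 shows four flanges centred at (122,284), (301,239), (478,194) and (657,144), with each plate leaning left by parallax.

```bash
python3 - <<'E'
from h import *
b=cam('top')
g=np.array([ray(b,u/12+172-.46,v/12+188-.46,.051)[:2] for u,v in((122,284),(301,239),(478,194),(657,144))])
m=g.mean(0);v=g[0]-g[3];a=np.arctan2(-v[0],v[1]);print(g.round(4),m,np.degrees(a),np.linalg.norm(v))
c,s=np.cos(a),np.sin(a);print(((g-m)@np.array([[c,-s],[s,c]])).round(4))
E
```

```text
[[0.5434 0.3957]
 [0.5536 0.3507]
 [0.5637 0.3061]
 [0.5752 0.2611]] [0.55896147 0.32839234] 13.282963039668697 0.13830844179932433
[[ 0.0003  0.0691]
 [-0.0001  0.0229]
 [-0.0005 -0.0228]
 [ 0.0003 -0.0692]]
```

```bash
sed -i 's/^CC=.*/CC=np.array([.5590,.3279]);CY=np.radians(13.1)/' h.py
python3 - <<'E'
from h import *
go(L(0,-.069,.14),CY+np.pi/2);go(L(0,-.069,.055),CY+np.pi/2)
E
```

```text
shift cm [-19.15  -1.42  17.18] turn [-0.   -0.05 -0.66] at [0.3847 0.2334 0.3119] t 10.45
shift cm [-19.16  -1.42  25.68] turn [-0.   -0.05 -0.66] at [0.3847 0.2334 0.3119] t 10.45
```

```bash
python3 -m creep '[[[-6,-1,4,0,0,-0.7,174],[-12,-1.4,8,0,0,-0.7,174],[-19.2,-1.4,13,0,0,-0.7,174],[-19.2,-1.4,17,0,0,-0.7,174],[-19.2,-1.4,17,0,0,-0.7,174],[-19.2,-1.4,21,0,0,-0.7,174],[-19.2,-1.4,24,0,0,-0.7,174],[-19.2,-1.4,25.7,0,0,-0.7,174],[-19.2,-1.4,25.7,0,0,-0.7,174],[-19.2,-1.4,25.7,0,0,-0.7,174]]]'
python3 -m creep '[[[0,0,0,0,0,0,255],[0,0,0,0,0,0,255],[0,0,0,0,0,0,255],[0,0,0,0,0,0,255],[0,0,0,0,0,0,255]]]'
```

```text
clock: 11.7
ee_pos: [0.5754, 0.2615, 0.0572]
ee_rot: [0.001, -0.115, 0.993, 0.0]
contact_force: [0.1, -0.1, 0.2]
opening: 0.319
gripper_force: 0.0
clock: 12.32
ee_pos: [0.5747, 0.2611, 0.0562]
ee_rot: [0.001, -0.115, 0.993, 0.0]
contact_force: [0.1, -0.6, 6.4]
opening: 0.085
gripper_force: 30.0
```

```bash
python3 -m creep '[[[0,0,-1,0,0,0,255],[0,0,-3,0,0,0,255],[0,0,-6,0,0,0,255],[0,0,-10,0,0,0,255],[0,0,-14,0,0,0,255],[0,0,-17,0,0,0,255],[0,0,-17,0,0,0,255],[0,0,-17,0,0,0,255]]]'
python3 - <<'E'
from h import *
b=cam('top');f=b['frame'][:,:,::-1]
r=lambda i,s:cv2.resize(i,None,fx=s,fy=s,interpolation=cv2.INTER_CUBIC)
A=r(f[205:260,280:345],8);B=r(f[180:235,380:440],8)
h=max(A.shape[0],B.shape[0]);cv2.imwrite('pics/k1.png',cv2.resize(np.hstack([A,B]),None,fx=.8,fy=.8,interpolation=cv2.INTER_AREA))
E
```

```text
clock: 13.32
ee_pos: [0.5734, 0.2607, 0.2239]
ee_rot: [-0.001, -0.115, 0.993, -0.0]
contact_force: [-0.7, 1.0, -2.0]
opening: 0.084
gripper_force: 30.0
```

View pics/k1.png

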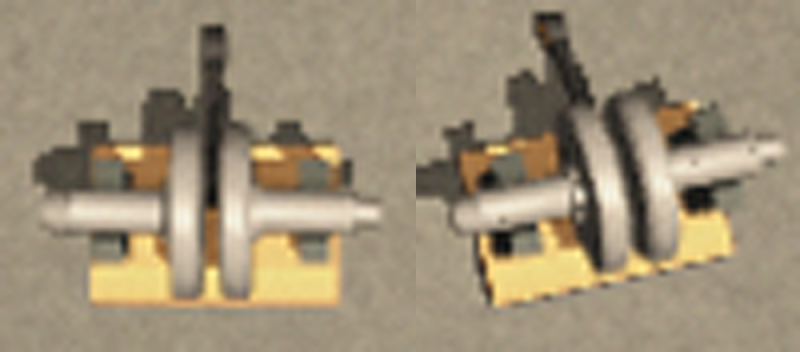

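k1 shows crank 1 with shaft ends at (40,212)/(382,212) and the gap at col 211, and crank 2 with shaft ends at (452,218)/(786,147). Neither has moved.

```bash
python3 - <<'E'
from h import *
b=cam('top')
p=lambda u,v,u0,v0,z:ray(b,u/6.4+u0-.45,v/6.4+v0-.45,z)[:2]
for e,u0,v0,of in(((( 40,212),(382,212)),280,205,0),(((452,218),(786,147)),380,180,416)):
    E=[p(u-of,v,u0,v0,.075) for u,v in e];v=E[0]-E[1];print(np.mean(E,0),np.degrees(np.arctan2(-v[0],v[1])),np.linalg.norm(v))
a=p(203,212,280,205,.113);c=p(219,212,280,205,.113);print('gap',a,c)
# web silhouettes
print('web x',p(185,127,280,205,.075),p(185,298,280,205,.075),p(236,127,280,205,.075),p(236,298,280,205,.075))
from scipy.spatial.transform import Rotation
go([.4526,.0038,.21],np.radians(88.6));print(st()[0]['joint_positions'].round(2))
E
```

```text
[0.45320949 0.00357493] -1.4352519787472764 0.15649673832061403
[ 0.5327151  -0.28858652] 10.549378868915857 0.15689432472694556
gap [0.45185413 0.0060606 ] [ 0.45167555 -0.00106687]
web x [0.49242184 0.01452907] [0.41436569 0.01627378] [ 0.49182495 -0.00886999] [ 0.41379351 -0.00698679]
shift cm [ 17.59 -22.26   1.4 ] turn [-0.04 -0.22 14.56] at [0.5732 0.2606 0.2232] t 13.43
[ 0.32  0.35  1.35  0.    1.45 -1.48]
```

```bash
python3 -m creep '[[[2,-2.5,0,0,0,3,255],[5,-6,0,0,0,6,255],[8.5,-10.5,0,0,0,9,255],[12,-15,0.5,0,0,12,255],[15,-19,1,0,0,14,255],[17,-21.5,1.4,0,0,14.6,255],[17.6,-22.3,1.4,0,0,14.6,255],[17.6,-22.3,3,0,0,14.6,255],[17.6,-22.3,4,0,0,14.6,255],[17.6,-22.3,4,0,0,14.6,255],[17.6,-22.3,4,0,0,14.6,255]]]'
python3 - <<'E'
from h import *
go([.453,.0033,.1265],np.radians(88.6))
c=cam('scene');b=cam('top');print(proj(c,[[.453,.0033,.115],[.453,.0033,.17]]),proj(b,[.453,.0033,.12]))
A=cv2.resize(c['frame'][165:225,280:345,::-1],None,fx=8,fy=8,interpolation=cv2.INTER_CUBIC)
cv2.imwrite('pics/m1.png',A)
E
```

```text
clock: 14.8
ee_pos: [0.4542, 0.0042, 0.1856]
ee_rot: [0.0, 0.012, 1.0, 0.0]
contact_force: [-0.2, -0.2, -1.0]
opening: 0.085
gripper_force: 30.0
shift cm [ 0.12 -0.09  5.91] turn [0.01 0.02 0.01] at [0.4542 0.0042 0.1856] t 14.8
[[307.19612244 181.16291651]
 [306.79432777 166.3068135 ]] [[312.15815878 237.1538247 ]]
```

View pics/m1.png

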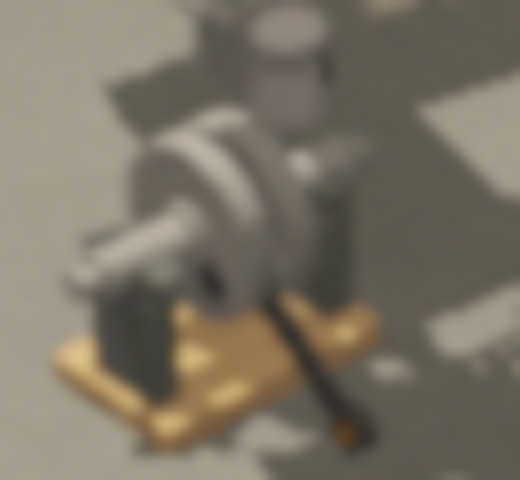

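m1 shows the crank's gap top at crop (215,124), close to the predicted (217,129), with the gauge blade just above it at (210,40). I'll descend slowly.

```bash
python3 -m creep '[[[0.1,-0.1,0,0,0,0,255],[0.1,-0.1,1,0,0,0,255],[0.1,-0.1,2,0,0,0,255],[0.1,-0.1,2.4,0,0,0,255],[0.1,-0.1,2.7,0,0,0,255],[0.1,-0.1,3,0,0,0,255],[0.1,-0.1,3.3,0,0,0,255],[0.1,-0.1,3.3,0,0,0,255]]]'
```

```text
clock: 15.9
ee_pos: [0.4526, 0.0028, 0.1523]
ee_rot: [-0.0, 0.013, 1.0, 0.0]
contact_force: [-0.2, 0.5, -0.7]
opening: 0.082
gripper_force: 30.0
```

```bash
python3 -m creep '[[[0,0,0.5,0,0,0,255],[0,0,1,0,0,0,255],[0,0,1.5,0,0,0,255],[0,0,2,0,0,0,255],[0,0,2.4,0,0,0,255],[0,0,2.6,0,0,0,255],[0,0,2.7,0,0,0,255],[0,0,2.7,0,0,0,255]]]'
```

```text
clock: 16.9
ee_pos: [0.4527, 0.0028, 0.126]
ee_rot: [0.0, 0.013, 1.0, 0.0]
contact_force: [-1.4, 0.4, 4.7]
opening: 0.081
gripper_force: 30.0
```

Seated, with 4.7 N of contact. I'll release, rise, move aside and check.

```bash
python3 -m creep '[[[0,0,0,0,0,0,174],[0,0,0,0,0,0,174],[0,0,0,0,0,0,174],[0,0,-5,0,0,0,174],[0,0,-9,0,0,0,174],[0,5,-11,0,0,0,174],[-1,11,-12,0,0,0,174],[-2,17,-12,0,0,0,174],[-4,22,-12,0,0,0,174],[-4,22,-12,0,0,0,174],[-4,22,-12,0,0,0,174]]]'
python3 - <<'E'
from h import *
c=cam('scene');b=cam('top')
A=cv2.resize(c['frame'][150:225,280:345,::-1],None,fx=6,fy=6,interpolation=cv2.INTER_CUBIC)
B=cv2.resize(b['frame'][205:260,290:340,::-1],None,fx=8,fy=8,interpolation=cv2.INTER_CUBIC)
cv2.imwrite('pics/n1.png',np.hstack([A[:440],B[:440]]))
go(L(0,-.023,.055),CY+np.pi/2)
E
```

```text
clock: 18.27
ee_pos: [0.4978, 0.2212, 0.245]
ee_rot: [-0.001, 0.012, 1.0, -0.001]
contact_force: [1.0, -0.1, 0.1]
opening: 0.32
gripper_force: 0.0
shift cm [-6.43  8.68 19.03] turn [ -0.03  -0.03 -14.61] at [0.4978 0.2205 0.2454] t 18.38
```

View pics/n1.png

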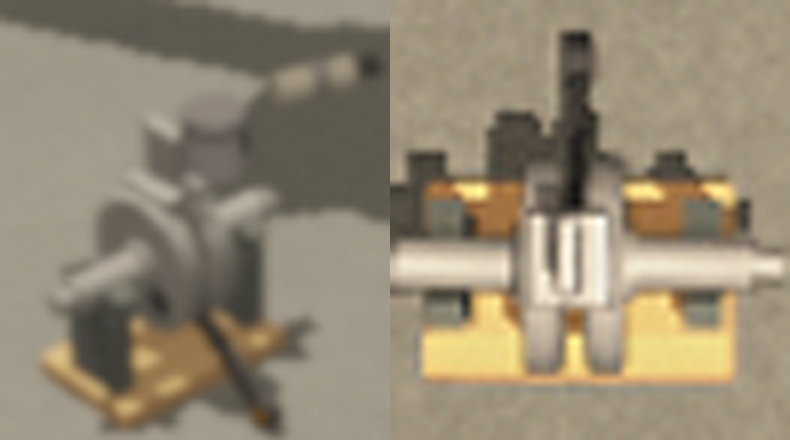

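n1 shows the gauge seated, with its flange at rows 213–305 (centre 259, predicted about 260) and central in the columns. Now the second gauge.

```bash
python3 -m creep '[[[-3,4,3,0,0,-7,174],[-6.4,8.7,7,0,0,-14.6,174],[-6.4,8.7,10,0,0,-14.6,174],[-6.4,8.7,10,0,0,-14.6,174],[-6.4,8.7,14,0,0,-14.6,174],[-6.4,8.7,17,0,0,-14.6,174],[-6.4,8.7,19,0,0,-14.6,174],[-6.4,8.7,19,0,0,-14.6,174],[-6.4,8.7,19,0,0,-14.6,174],[-6.4,8.7,19,0,0,-14.6,255],[-6.4,8.7,19,0,0,-14.6,255],[-6.4,8.7,19,0,0,-14.6,255],[-6.4,8.7,19,0,0,-14.6,255],[-6.4,8.7,19,0,0,-14.6,255]]]'
```

```text
clock: 20.12
ee_pos: [0.5649, 0.3068, 0.0562]
ee_rot: [0.001, -0.115, 0.993, -0.0]
contact_force: [-0.8, -1.7, 5.5]
opening: 0.087
gripper_force: 30.0
```

```bash
python3 -m creep '[[[0,0,-1,0,0,0,255],[0,0,-3,0,0,0,255],[0,0,-6,0,0,0,255],[0,0,-10,0,0,0,255],[0,0,-14,0,0,0,255],[0,0,-17,0,0,0,255],[0,0,-17,0,0,0,255],[0,0,-17,0,0,0,255]]]'
python3 - <<'E'
from h import *
b=cam('top');f=np.ascontiguousarray(b['frame'][:,:,::-1]);cv2.imwrite('pics/raw2.png',f)
k=cv2.imread('pics/k1.png')
T=cv2.resize(k[:,416:],(60,55),interpolation=cv2.INTER_AREA)
m=cv2.matchTemplate(f,T,cv2.TM_CCOEFF_NORMED);print(cv2.minMaxLoc(m)[1::2],'expect 380,180')
T=cv2.resize(k[:,:416],(65,55),interpolation=cv2.INTER_AREA)
m=cv2.matchTemplate(f,T,cv2.TM_CCOEFF_NORMED);print(cv2.minMaxLoc(m)[1::2],'expect 280,205')
go([.5327,-.2886,.19],np.radians(100.5))
o=st()[0];print(o['joint_positions'].round(2))
E
```

```text
clock: 21.12
ee_pos: [0.5634, 0.3071, 0.2239]
ee_rot: [-0.001, -0.115, 0.993, -0.0]
contact_force: [0.4, 0.3, -1.8]
opening: 0.084
gripper_force: 30.0
(0.9951130747795105, (380, 180)) expect 380,180
(0.9030799865722656, (280, 205)) expect 280,205
shift cm [ 16.52 -57.29   3.41] turn [-0.01 -0.21  2.67] at [0.5632 0.3069 0.2234] t 21.18
[ 0.39  0.37  1.32  0.    1.46 -1.41]
```

Both cranks are still in place. Moving to crank 2.

```bash
python3 -m creep '[[[1.5,-5,0,0,0,1,255],[3,-10.5,0,0,0,2,255],[4.7,-16.5,0,0,0,2.6,255],[6.4,-22.5,0,0,0,2.6,255],[8.1,-28.5,0,0,0,2.6,255],[9.8,-34.5,0,0,0,2.6,255],[11.5,-40.5,0,0,0,2.6,255],[13.2,-46.5,0,0,0,2.6,255],[15,-52.5,0,0,0,2.6,255],[16.3,-56.5,1,0,0,2.6,255],[16.5,-57.3,2,0,0,2.6,255],[16.5,-57.3,3.4,0,0,2.6,255],[16.5,-57.3,3.4,0,0,2.6,255],[16.5,-57.3,3.4,0,0,2.6,255]]]'
python3 - <<'E'
from h import *
go([.5327,-.2886,.127],np.radians(100.5))
c=cam('scene');f=c['frame'][:,:,::-1]
u,v=proj(c,[.5327,-.2886,.115])[0].astype(int);print(u,v)
q=cv2.resize(f[v-35:v+35,u-35:u+35],None,fx=8,fy=8,interpolation=cv2.INTER_CUBIC)
P=proj(c,[[.5327,-.2886,.115]])[0];cv2.circle(q,tuple(int(k) for k in (P-[u-35,v-35]+.5)*8),3,(0,0,255),-1)
cv2.imwrite('pics/p1.png',q)
E
```

```text
clock: 22.92
ee_pos: [0.5346, -0.2869, 0.1916]
ee_rot: [0.0, -0.093, 0.996, 0.0]
contact_force: [0.5, -0.5, -0.3]
opening: 0.085
gripper_force: 30.0
shift cm [ 0.22 -0.13  6.46] turn [0.02 0.02 0.17] at [ 0.5346 -0.2869  0.1916] t 22.93
247 231
```

View pics/p1.png

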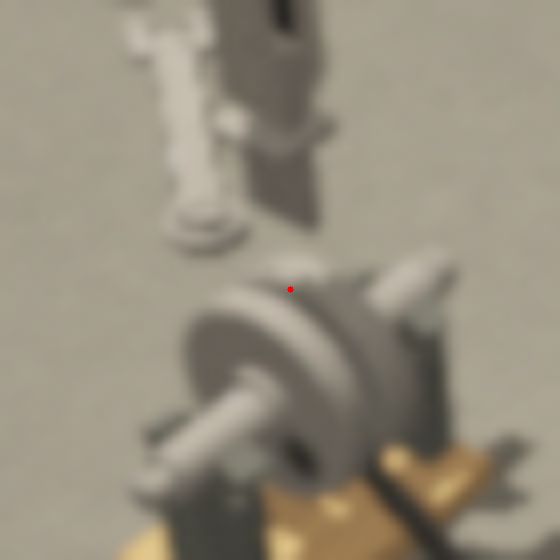

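p1 shows the held blade above crank 2 and the predicted gap point (290,288) lying between the webs. Descending.

```bash
python3 -m creep '[[[0.2,-0.1,0,0,0,0.2,255],[0.2,-0.1,1,0,0,0.2,255],[0.2,-0.1,2,0,0,0.2,255],[0.2,-0.1,2.6,0,0,0.2,255],[0.2,-0.1,3,0,0,0.2,255],[0.2,-0.1,3.3,0,0,0.2,255],[0.2,-0.1,3.6,0,0,0.2,255],[0.2,-0.1,3.9,0,0,0.2,255],[0.2,-0.1,3.9,0,0,0.2,255]]]'
```

```text
clock: 24.1
ee_pos: [0.5322, -0.2893, 0.1521]
ee_rot: [-0.0, -0.09, 0.996, 0.001]
contact_force: [0.0, 0.7, -0.9]
opening: 0.087
gripper_force: 30.0
```

```bash
python3 -m creep '[[[0,0,0.5,0,0,0,255],[0,0,1,0,0,0,255],[0,0,1.5,0,0,0,255],[0,0,2,0,0,0,255],[0,0,2.4,0,0,0,255],[0,0,2.6,0,0,0,255],[0,0,2.7,0,0,0,255],[0,0,2.7,0,0,0,255]]]'
```

```text
clock: 25.1
ee_pos: [0.5322, -0.2893, 0.1261]
ee_rot: [-0.0, -0.09, 0.996, 0.0]
contact_force: [-1.8, 5.1, 4.7]
opening: 0.082
gripper_force: 30.0
```

```bash
python3 -m creep '[[[0,0,0,0,0,0,174],[0,0,0,0,0,0,174],[0,0,0,0,0,0,174],[0,0,-5,0,0,0,174],[0,0,-10,0,0,0,174],[4,4,-14,0,0,0,174],[8,9,-19,0,0,0,130],[10,15,-19,0,0,0,130],[10,21,-19,0,0,0,130],[10,27,-19,0,0,0,130],[10,33,-19,0,0,0,130],[10,39,-19,0,0,0,130],[10,45,-19,0,0,0,130],[10,45,-19,0,0,0,130],[10,45,-19,0,0,0,130]]]'
python3 - <<'E'
from h import *
b=cam('top');f=b['frame'][:,:,::-1]
A=cv2.resize(f[180:235,380:440],None,fx=6.4,fy=6.4,interpolation=cv2.INTER_CUBIC)
B=cv2.resize(f[140:195,165:230],None,fx=6.4,fy=6.4,interpolation=cv2.INTER_CUBIC)
r=np.hypot(.156,.006);a0=np.arctan2(.006,.156)
for a,col in((1.65,(0,0,255)),(1.75,(0,255,0)),(1.85,(255,0,0))):
    X=L(.065-r*np.cos(a+a0),-.0537,.090+r*np.sin(a+a0));q=(proj(b,X)[0]-[165,140]+.5)*6.4
    cv2.circle(B,tuple(int(k) for k in q),3,col,-1)
cv2.imwrite('pics/q1.png',np.hstack([A,B]))
g=np.round(st()[1],3);print(g)
E
```

```text
clock: 26.98
ee_pos: [0.3534, 0.1347, 0.3155]
ee_rot: [0.0, -0.091, 0.996, -0.001]
contact_force: [0.7, -0.1, 0.2]
opening: 0.49
gripper_force: 0.0
[0.354 0.134 0.315]
```

View pics/q1.png

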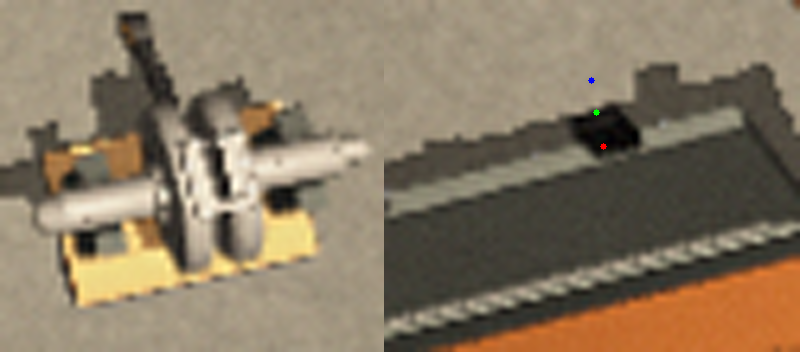

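q1 shows the gauge in crank 2 with its flange around (214,177), and the tab centred at (607,130), which puts the lid near 1.7 rad and the tab about 3 mm further to −y than predicted. I'll check the centring numerically and compute the tab approach.

```bash
python3 - <<'E'
from h import *
b=cam('top');f=b['frame'][:,:,::-1];pre=cv2.imread('pics/raw2.png')
d=np.abs(f.astype(int)-pre).sum(2)[180:235,380:440]>50
d=cv2.morphologyEx(d.astype(np.uint8),cv2.MORPH_CLOSE,np.ones((3,3)))
print(d.sum(),cv2.moments(d,True)['m10']/d.sum()+380,cv2.moments(d,True)['m01']/d.sum()+180)
S=6
D=cv2.resize(d,None,fx=S,fy=S,interpolation=cv2.INTER_NEAREST)
def sil(x,y,a):
    m=np.zeros_like(D)
    for hx,hy,z0,z1 in((.017,.014,.115,.121),(.013,.004,.121,.155)):
        P=[L(i*hx,j*hy,z,np.array([x,y]),a) for i in(-1,1) for j in(-1,1) for z in(z0,z1)]
        q=((proj(b,P)-[380,180]+.5)*S).astype(np.float32)
        cv2.fillConvexPoly(m,cv2.convexHull(q).astype(np.int32),1)
    return m
a=np.radians(10.4);best=[]
for dx in np.arange(-.008,.0081,.001):
  for dy in np.arange(-.004,.0041,.001):
    m=sil(.5327+dx*np.cos(a)-dy*np.sin(a),-.2886+dx*np.sin(a)+dy*np.cos(a),a)
    best.append(((m&D).sum()/(m|D).sum(),round(dx,3),round(dy,3)))
print(sorted(best)[-5:])
r=np.hypot(.156,.006);a0=np.arctan2(.006,.156);F=lambda a:L(.065-r*np.cos(a+a0),-.056,.090+r*np.sin(a+a0)-.019)
go(F(1.7)+[0,0,.06],CY+np.pi/2);go(F(1.7),CY+np.pi/2)
E
```

```text
148 413.02027027027026 206.0
[(np.float64(0.7528049866429207), np.float64(0.0), np.float64(0.002)), (np.float64(0.7561148528890465), np.float64(-0.001), np.float64(0.001)), (np.float64(0.757059136920618), np.float64(0.002), np.float64(0.001)), (np.float64(0.7641172265904217), np.float64(0.0), np.float64(0.001)), (np.float64(0.765198787662685), np.float64(0.001), np.float64(0.001))]
shift cm [-33.03  10.34   3.05] turn [-0.06  0.01 -2.85] at [0.3537 0.1335 0.3154] t 27.07
shift cm [-33.03  10.34   9.05] turn [-0.06  0.01 -2.85] at [0.3537 0.1335 0.3154] t 27.07
```

Crank 2's gauge is centred to about 1 mm. Now the tab.

```bash
python3 -m creep '[[[-5,1.7,0,0,0,-2.9,130],[-11,3.4,0,0,0,-2.9,130],[-17,5.2,0,0,0,-2.9,130],[-23,7.2,0,0,0,-2.9,130],[-29,9.2,0,0,0,-2.9,130],[-33,10.3,0,0,0,-2.9,130],[-33,10.3,0,0,0,-2.9,130],[-33,10.3,3,0,0,-2.9,130],[-33,10.3,6,0,0,-2.9,130],[-33,10.3,8,0,0,-2.9,130],[-33,10.3,9,0,0,-2.9,130],[-33,10.3,9.1,0,0,-2.9,130],[-33,10.3,9.1,0,0,-2.9,130]]]'
python3 -m creep '[[[0,0,0,0,0,0,255],[0,0,0,0,0,0,255],[0,0,0,0,0,0,255],[0,0,0,0,0,0,255],[0,0,0,0,0,0,255]]]'
python3 - <<'E'
from h import *
o,x,R=st()
r=np.hypot(.156,.006);a0=np.arctan2(.006,.156);F=lambda a:L(.065-r*np.cos(a+a0),-.056,.090+r*np.sin(a+a0))
for a in np.arange(1.6,-.05,-.1):print(round(a,2),np.round(R.inv().apply(F(a)-F(1.7))*100,1))
E
```

```text
clock: 28.7
ee_pos: [0.6597, 0.2951, 0.2257]
ee_rot: [0.001, -0.115, 0.993, 0.0]
contact_force: [0.3, 0.6, 0.2]
opening: 0.489
gripper_force: 0.0
clock: 29.32
ee_pos: [0.6597, 0.2945, 0.2249]
ee_rot: [0.0, -0.115, 0.993, -0.001]
contact_force: [0.1, -3.9, 3.3]
opening: 0.232
gripper_force: 30.0
1.6 [ 1.5  0.  -0.2]
1.5 [ 3.1  0.  -0.2]
1.4 [ 4.7  0.  -0.1]
1.3 [6.2 0.  0.2]
1.2 [7.7 0.  0.6]
1.1 [9.1 0.  1.2]
1.0 [10.5  0.   1.9]
0.9 [11.8  0.   2.8]
0.8 [13.   0.   3.8]
0.7 [14.2  0.   4.9]
0.6 [15.1  0.   6.1]
0.5 [16.   0.   7.4]
0.4 [16.7  0.1  8.8]
0.3 [17.3  0.1 10.2]
0.2 [17.8  0.1 11.7]
0.1 [18.1  0.1 13.2]
-0.0 [18.2  0.1 14.8]
```

Gripped the tab (21.8 mm). Closing along the arc.

```bash
python3 -m creep '[[[1.5,0,-0.2,0,0,0,255],[3.1,0,-0.2,0,0,0,255],[4.7,0,-0.1,0,0,0,255],[6.2,0,0.2,0,0,0,255],[7.7,0,0.6,0,0,0,255],[9.1,0,1.2,0,0,0,255],[10.5,0,1.9,0,0,0,255],[11.8,0,2.8,0,0,0,255],[13,0,3.8,0,0,0,255],[14.2,0,4.9,0,0,0,255],[15.1,0,6.1,0,0,0,255],[15.1,0,6.1,0,0,0,255]]]'
```

```text
clock: 30.82
ee_pos: [0.5077, 0.2595, 0.1628]
ee_rot: [-0.004, -0.116, 0.993, -0.001]
contact_force: [-7.2, -4.8, 3.6]
opening: 0.225
gripper_force: 30.0
```

```bash
python3 -m creep '[[[0.9,0,1.3,0,0,0,255],[1.6,0,2.7,0,0,0,255],[2.2,0,4.1,0,0,0,255],[2.7,0,5.6,0,0,0,255],[3,0,7.1,0,0,0,255],[3.1,0,8.2,0,0,0,255],[3.1,0,8.8,0,0,0,255],[3.1,0,9,0,0,0,255],[3.1,0,9,0,0,0,255]]]'
```

```text
clock: 31.95
ee_pos: [0.4772, 0.2525, 0.072]
ee_rot: [-0.005, -0.116, 0.993, -0.001]
contact_force: [-5.3, -4.9, 0.3]
opening: 0.228
gripper_force: 30.0
```

Fingers may have slid on the tab, so I'll release it and press the lid's front edge down from above to make sure it's fully shut.

```bash
python3 -m creep '[[[0,0,0,0,0,0,130],[0,0,0,0,0,0,130],[0,0,0,0,0,0,130],[0,0,-6,0,0,0,130],[0,0,-8,0,0,0,200],[-4,2,-8,0,0,0,255],[-4,2,-8,0,0,0,255],[-4,2,-6,0,0,0,255],[-4,2,-4.4,0,0,0,255],[-4,2,-3.6,0,0,0,255],[-4,2,-3.1,0,0,0,255],[-4,2,-3.0,0,0,0,255],[-4,2,-3.0,0,0,0,255]]]'
```

```text
clock: 33.58
ee_pos: [0.5169, 0.2827, 0.1039]
ee_rot: [0.001, -0.115, 0.993, 0.0]
contact_force: [-0.6, -0.5, 0.8]
opening: 0.005
gripper_force: 0.0
```

```bash
python3 -m creep '[[[0,0,0.2,0,0,0,255],[0,0,0.3,0,0,0,255],[0,0,0.5,0,0,0,255],[0,0,0.5,0,0,0,255],[0,0,0.5,0,0,0,255]]]'
```

```text
clock: 34.2
ee_pos: [0.5171, 0.2828, 0.1025]
ee_rot: [0.002, -0.116, 0.993, 0.0]
contact_force: [-3.7, -2.2, 19.5]
opening: 0.007
gripper_force: 9.3
```

The lid is solid at z = 0.1025 under 19.5 N, so it's shut. Now the latch.

```bash
python3 -m creep '[[[0,0,-3,0,0,0,255],[0,0,-6,0,0,0,130],[0,0,-6,0,0,0,130]]]'
python3 - <<'E'
from h import *
print(L(-.128,.0556,.0187))
go([.4203,.3532,.12],CY+np.pi/2);go([.4203,.3532,.0185],CY+np.pi/2)
E
```

```text
clock: 34.58
ee_pos: [0.5183, 0.2833, 0.161]
ee_rot: [0.003, -0.115, 0.993, 0.001]
contact_force: [-0.6, -0.4, -0.2]
opening: 0.183
gripper_force: 0.0
[0.42172926 0.3530417  0.0187    ]
shift cm [7.96 9.05 4.06] turn [0.06 0.35 0.16] at [0.5183 0.2833 0.161 ] t 34.58
shift cm [ 8.02  9.04 14.21] turn [0.06 0.35 0.16] at [0.5183 0.2833 0.161 ] t 34.58
```

```bash
python3 -m creep '[[[4,4.5,0,0,0.3,0.2,130],[8,9,0,0,0.3,0.2,130],[8,9,0,0,0.3,0.2,130],[8,9,0,0,0.3,0.2,130],[8,9,4,0,0.3,0.2,130],[8,9,8,0,0.3,0.2,130],[8,9,11,0,0.3,0.2,130],[8,9,13,0,0.3,0.2,130],[8,9,14.1,0,0.3,0.2,130],[8,9,14.1,0,0.3,0.2,130],[8,9,14.1,0,0.3,0.2,255],[8,9,14.1,0,0.3,0.2,255],[8,9,14.1,0,0.3,0.2,255],[8,9,14.1,0,0.3,0.2,255],[8,9,14.1,0,0.3,0.2,255]]]'
python3 - <<'E'
from h import *
o,x,R=st()
f=lambda a:L(-.072-.0565*np.sin(a+.4),.0556,.045+.0565*np.cos(a+.4))
for a in np.arange(1.15,-.1,-.15):print(round(a,2),np.round(R.inv().apply(f(a)-f(1.3))*100,1))
E
```

```text
clock: 36.45
ee_pos: [0.4185, 0.3519, 0.0179]
ee_rot: [-0.002, -0.114, 0.993, -0.0]
contact_force: [1.1, -1.1, 1.4]
opening: 0.273
gripper_force: 30.0
1.15 [ 0.   0.  -0.8]
1.0 [-0.   0.  -1.7]
0.85 [-0.2  0.  -2.5]
0.7 [-0.6  0.  -3.3]
0.55 [-1.  0. -4.]
0.4 [-1.5  0.  -4.7]
0.25 [-2.2  0.  -5.2]
0.1 [-2.9  0.  -5.7]
-0.05 [-3.6  0.  -6. ]
```

```bash
python3 -m creep '[[[0,0,-0.8,0,0,0,255],[0,0,-1.7,0,0,0,255],[-0.2,0,-2.5,0,0,0,255],[-0.6,0,-3.3,0,0,0,255],[-1,0,-4,0,0,0,255],[-1.5,0,-4.7,0,0,0,255],[-2.2,0,-5.2,0,0,0,255],[-2.9,0,-5.7,0,0,0,255],[-3.6,0,-6,0,0,0,255],[-3.9,0,-6,0,0,0,255],[-4,0,-6,0,0,0,255],[-4,0,-6,0,0,0,255]]]'
```

```text
clock: 37.95
ee_pos: [0.454, 0.36, 0.0789]
ee_rot: [-0.006, -0.114, 0.994, -0.001]
contact_force: [-8.1, -1.8, 7.8]
opening: 0.269
gripper_force: 30.0
```

The latch bar is back at its latched position and against its stop. I'll release and retreat, then check that the cranks still match.

```bash
python3 -m creep '[[[0,0,0,0,0,0,130],[0,0,0,0,0,0,130],[0,0,0,0,0,0,130],[0,0,-5,0,0,0,130],[0,0,-11,0,0,0,130],[6,0,-15,0,0,0,130],[12,4,-15,0,0,0,130],[18,10,-15,0,0,0,130],[22,14,-15,0,0,0,130],[22,14,-15,0,0,0,130],[22,14,-15,0,0,0,130]]]'
python3 - <<'E'
from h import *
b=cam('top');f=np.ascontiguousarray(b['frame'][:,:,::-1]);pre=cv2.imread('pics/raw2.png');cv2.imwrite('pics/final.png',f)
q=cv2.imread('pics/q1.png')[:, :384];n=cv2.imread('pics/n1.png')[:,390:]
for T,w,e in((q,(60,55),(380,180)),(n,(50,55),(290,205))):
    print(cv2.minMaxLoc(cv2.matchTemplate(f,cv2.resize(T,w,interpolation=cv2.INTER_AREA),cv2.TM_CCOEFF_NORMED))[1::2],e)
# case region and bottle/can against the first picture (tab, latch, lid all as at start)
t0=cv2.resize(cv2.imread('pics/t0.png'),(640,400),interpolation=cv2.INTER_AREA)
for nm,(u,v,w,h) in dict(lid=(157,165,90,85),latch=(178,225,20,20),tab=(218,215,16,22),bottle=(222,115,36,40),can=(358,120,32,38)).items():
    print(nm,cv2.minMaxLoc(cv2.matchTemplate(f,t0[v:v+h,u:u+w],cv2.TM_CCOEFF_NORMED))[1::2],(u,v))
E
```

```text
clock: 39.33
ee_pos: [0.2105, 0.4486, 0.2287]
ee_rot: [-0.002, -0.116, 0.993, 0.0]
contact_force: [0.1, 0.4, -0.8]
opening: 0.489
gripper_force: 0.0
(0.9944775700569153, (380, 180)) (380, 180)
(0.9952436089515686, (290, 205)) (290, 205)
lid (0.9874250292778015, (157, 165)) (157, 165)
latch (0.9786359667778015, (178, 225)) (178, 225)
tab (0.9950277805328369, (218, 215)) (218, 215)
bottle (0.9951019287109375, (222, 115)) (222, 115)
can (0.9958293437957764, (358, 120)) (358, 120)
```

```bash
python3 -c "
from cell import robot
print(robot.close_job())"
```

```text
the job is handed in; nothing more can be done
None
```

Job handed in at about 39 s: both grey crankshafts have a gauge seated and centred to about 1 mm, the two spare gauges were left in their slots, the lid is shut and the latch is back up, and the bottle and can have not moved.

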